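# Stack a frog stand in the assembly jig

### The job

Put the frog stand together in the wooden jig: first slide the square clay plinth along the table, without lifting it, through the jig's open side until it sits fully home and square against the back batten. Then set the wooden spacer block flat on it between the side battens, lined up with them and centred on the plinth, and last set the disc with the frog flat on the middle of the spacer, the frog looking out of the jig's open side. Set the pieces down rather than dropping them, and leave the fish, the pot and the spare frog where they are.

Things in the scene. Friction and masses are not known exactly. Their poses are not given: they have to be found in the camera images.
- jig: Fixed U of wooden battens on the table, 40 mm high, 18 thick, no floor. Origin: pocket centre at table height; +y points out of its open side (roughly world +y). Pocket 76 mm wide: inner faces x = +-38, back inner face y = -35; outside x = +-56, y = -53. Sides end at y = 23, then flared guides widen to 105 mm inside, 127 outside, at y = 53. A home plinth is centred on this origin.
- plinth: square unpainted clay block 70 x 70 x 30 mm high, with two darker lines round its sides, lying on the table outside the jig's mouth. Origin: centre of its underside; x and y along its sides, z up.
- spacer: plain wooden block 70 mm (its x) by 54 mm (its y) by 24 mm high. Origin: centre of its underside. Its 70 mm length goes across the pocket between the side battens; in place its underside is 30 mm above the table and its upper 14 mm stand above the battens.
- frog_disc: clay disc 54 mm across, 12 mm thick, with a clay frog fixed on it, 44 mm high in all. Origin: centre of the disc's underside; z up; the frog looks along +y. The frog's back is 30 mm wide (x from -15 to +15), top at 38 mm, y from -21 to +25; below 23 mm its legs widen it to 39 mm. In place the disc's underside is 54 mm above the table.
- frog_nose (a point): tip of the frog's nose on frog_disc, at (0, 25, 31) mm in its frame.
- spare_frog: loose unpainted clay frog without a disc, 39 x 46 x 32 mm high, a bystander. Origin: centre of its underside.
- fish: loose terracotta fish, 54 mm wide over its fins, 88 mm long (its y), 40 mm high, a bystander. Origin: on its underside under its middle.
- pot: loose lidded round orange clay pot, 88 mm across, 97 mm high, a bystander. Origin: centre of its underside.
There are look-alikes about, which are no part of the job. What is shaped like the spacer but white is not meant.

How it is judged:
By the outcome, as a careful person would: the job done as asked, in the order asked, and still so for the second after the job is handed in, with the robot touching nothing.
It also fails if it takes over 72 s, if anything falls off the work surface, if the arm or the gripper's body presses on something with over 40 N, if the wrist force passes 120 N, or if a joint passes its speed limit or range.

### The arm

A 6-joint arm with a two-finger parallel gripper is mounted at the origin on the work surface. World frame = base frame: x ahead of the robot, y to its left, z up, the work surface at z = 0. Lengths are in mm, angles in rad, forces in N, time in s.
With the tool pointing down it reaches from about 400 to 925 mm from the base axis. Payload 12.5 kg.
Tool frame: the origin (TCP) lies at the very end of the fingers, on their centre line; the grasp point (between the pads) lies 19 mm behind it; z points along the fingers, y is the line along which they close (so a half turn about z gives the same grasp; the last joint's range is limited). The gripper opens to 95 mm and grips with 3 to 60 N. Pads are 20 mm wide; open, the fingers measure 119 mm over their backs; the gripper's body (75 mm by 180 mm) begins 59 mm behind the grasp point.
Start: joints at [-1.296, 0.491, 1.559, -0, 1.092, -0.106], TCP at [232.313, -580.239, 214.661] pointing down, gripper open.
Joint ranges: [-3.1, 3.1], [-0.84, 2.19], [0.05, 2.79], [-1.13, 4.28], [0.06, 2.93], [-2.69, 2.69]. Speed limits (rad/s): [2.22, 2.22, 2.79, 3.14, 3.14, 3.14].

### API

Orientations are given as [roll, pitch, yaw] about the fixed x, y, z axes, in that order (R = Rz(yaw) Ry(pitch) Rx(roll)).
In Python, from cell import state, imaging, env, spot_in, mark_of gives the robot as it stands. The module is installed in compiled form; this text tells all that it offers.
- The arm moves only by the tool step_arm, never from a script. Its argument "increments" is a list of rows, each an object with "slide": the shift along the tool's x, y, z in m, a list of three; "roll": the turn about the tool's z in rad. A call has 1 to 5 rows; each row is the pose to reach, as a shift and turn from the pose commanded when the call began, along the tool's axes at that moment; what a row does not reach only later rows make up. A row lasts 1/8 s, in which the tool goes at most 62.5 mm and 10.7 degrees, less where a joint would pass 70% of its speed; a pose out of reach is approached as far as the arm can. A call with a gripper value outside its range is refused whole. "fingers" is the opening, from 0 (shut) to 1 (fully open), set as the call begins (left out, the last holds). The fingers move at their own pace and stop on an object; the grip force is fixed at half the most. Time passes only in rows, so rows that repeat a pose let the fingers close. It gives the time, the measured TCP pose, the force, the opening and the grip force at its end, in the units of the state.
- state(): the state, without advancing time (a new reading comes with each control period).
- imaging.read_camera(name): name is "scene" or "top" or "wrist"; returns a dict with "color" (400x640x3 uint8, red, green, blue), "z_map" (400x640 float32, mm along the optical axis (not along the pixel's ray), 0 where there is no reading), "intrinsics" (3x3 intrinsics, pixels), "camera_from_world" (4x4, takes a point from world to camera coordinates). Camera axes: x right, y up, looking along -z (the intrinsics and any distortion apply to the point x, -y, -z); pixel columns grow to the right and rows downward; lengths in mm; the calibration is good to about 2 mm. The wrist camera is an equidistant fisheye: a pixel r from the principal point sees the ray r / f radians off the axis. A picture is of the moment at which its call begins.
- env.job_done(): hands the job in; it is judged then, once.
Trained networks look in the newest picture that a camera, given by its name, has taken for a name from the list of things; names that differ only in an ending like _2 or _b are one class to them, and where a whole thing is asked for, a point or a joint stands for the part that bears it (a point fixed in the world has none). Each returns a list of dicts, best first, with "confidence" (0 to 1); they miss things now and then, are a little off and sometimes report something else, mostly with a low value. They report only what shows in the picture. A call takes as long as a camera call. They do not tell look-alikes from the thing itself.
- spot_in(camera, target): "bbox" ([left, top, right, bottom] in pixels, round what is visible of it).
- mark_of(camera, target): "uv" ([column, row] in pixels: a listed point, or the origin of a listed thing).
The state is a dict: "t": time; "joints": joint angles; "qvel": joint speeds; "tau": joint torques, N m; "eef_pos": TCP position; "tcp_rot": TCP orientation; "ft_force": force on the tool from outside, world axes, zero at the start; "moment": the same for the moment, N m; "opening": opening from 0.0 (shut) to 1.0 (fully open); "grip_force": force on a finger pad.
Only numpy, scipy, OpenCV 4.12 (cv2) and the standard library are available. Lean on these libraries where they do the work, as an engineer would, in place of code of your own. Each camera call takes 0.05 s, during which the arm holds its last target. There are 200 camera calls.

## Working session

There is one attempt and no reset: what is moved stays moved. The work goes in short steps, Python scripts to look and compute and a tool call to move; the robot and the scene stay as the last step left them, time stands still between calls to the robot, and variables do not carry over. Pictures are saved under pics/ and viewed, at most 10 in all, crops included, and the job is handed in when it is done.

Besides the shell and the picture viewer there is one more tool, called after ">>>" as name(argument=value, ...) on one line, values as JSON. step_arm: Moves the arm, as the interface text tells. Its arguments: {"type":"object","properties":{"increments":{"type":"array"},"fingers":{"type":"number"}},"required":["increments"]}

```bash
mkdir -p pics
cat > h.py <<'E'
import numpy as np, cv2
from cell import state, imaging, env, spot_in, mark_of
def world(c,step=1):
    z=c["z_map"];K=c["intrinsics"];h,w=z.shape
    u,v=np.meshgrid(np.arange(w),np.arange(h))
    x=(u-K[0,2])/K[0,0]*z;y=(v-K[1,2])/K[1,1]*z
    P=np.stack([x,-y,-z,np.ones_like(z)],-1)
    W=P@np.linalg.inv(c["camera_from_world"]).T
    W=W[...,:3];W[z==0]=np.nan
    return W
def save(c,n): cv2.imwrite(f"pics/{n}.png",c["color"][...,::-1])
E
python3 - <<'E'
from h import *
s=state();print(s)
for n in("top","scene"):
    c=imaging.read_camera(n);save(c,n+"0");W=world(c);np.savez(f"{n}0",W=W,c=c["color"])
    print(n,np.linalg.inv(c["camera_from_world"])[:3,3])
    for t in["jig","plinth","spacer","frog_disc","spare_frog","fish","pot","frog_nose"]:
        for d in spot_in(n,t)[:3]: 
            b=np.array(d["bbox"]);m=((b[:2]+b[2:])/2).astype(int);print(t,round(d["confidence"],2),b.round(),W[m[1],m[0]].round())
        for d in mark_of(n,t)[:2]: print("   mark",d["confidence"],d["uv"])
E
```

```text
{'t': 0.0, 'joints': array([-1.29559793e+00,  4.91554509e-01,  1.55946431e+00, -3.59588217e-06,
        1.09171875e+00, -1.05617148e-01]), 'qvel': array([-0.00056261,  0.0003178 , -0.00112426, -0.00148267, -0.00074979,
       -0.00073689]), 'tau': array([ 1.12997277e-03, -6.12646437e+01, -2.58173847e+01,  6.93111727e-02,
        4.82636655e-02, -9.83170162e-05]), 'eef_pos': array([ 232.2387642 , -579.97359848,  214.05977861]), 'tcp_rot': array([-3.14045378e+00, -1.17526317e-04,  3.80817134e-01]), 'ft_force': array([-0.55513025, -0.41845298, -0.0147316 ]), 'moment': array([-0.0078793 ,  0.03773344,  0.00582584]), 'grip_force': 0.0, 'opening': 1.0039834483150867}
top [ 529.16027373  -66.04679094 1129.96660789]
jig 0.78 [311. 194. 345. 233.] [613. -77.  -3.]
   mark 0.66 [330.1, 211.7]
plinth 0.63 [267. 201. 294. 223.] [610.  67.  32.]
   mark 0.62 [280.7, 215.6]
spacer 0.81 [447. 235. 474. 262.] [ 517. -471.   27.]
spacer 0.78 [401. 233. 425. 263.] [ 516. -333.   26.]
spacer 0.55 [388. 194. 411. 218.] [ 638. -291.   25.]
   mark 0.84 [457.7, 249.4]
   mark 0.65 [399.0, 205.6]
frog_disc
[... 785 characters left out ...]
 159. 256.] [ 541. -479.   22.]
spacer 0.68 [221. 232. 249. 259.] [ 653. -294.   23.]
   mark 0.81 [237.0, 252.6]
   mark 0.71 [141.4, 243.7]
frog_disc 0.49 [403. 146. 420. 165.] [520. 291.  29.]
   mark 0.69 [413.0, 160.0]
spare_frog 0.78 [267. 257. 290. 271.] [ 758. -231.   31.]
spare_frog 0.29 [282. 188. 343. 235.] [595. -74.   0.]
   mark 0.55 [275.8, 270.8]
fish 0.94 [322. 254. 360. 278.] [ 819. -119.   23.]
fish 0.65 [423. 169. 460. 210.] [738. 210.  61.]
fish 0.37 [405. 147. 426. 167.] [532. 297.  26.]
   mark 0.95 [343.9, 270.6]
pot 0.81 [423. 169. 461. 208.] [742. 208.  67.]
   mark 0.68 [437.6, 200.8]
frog_nose 0.81 [403. 146. 423. 168.] [527. 293.  29.]
   mark 0.79 [417.2, 147.7]
```

Run:
```python
import cv2
t=cv2.imread("pics/top0.png")[140:280,170:490];s=cv2.imread("pics/scene0.png")[130:300,110:470]
cv2.imwrite("pics/t1.png",cv2.resize(t,None,fx=2.5,fy=2.5,interpolation=2));cv2.imwrite("pics/s1.png",cv2.resize(s,None,fx=2.2,fy=2.2,interpolation=2))
```

```text
(no output)
```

View pics/t1.png

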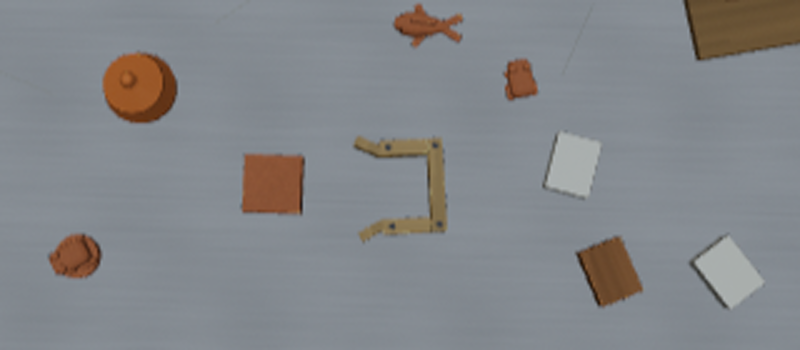

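View pics/s1.png

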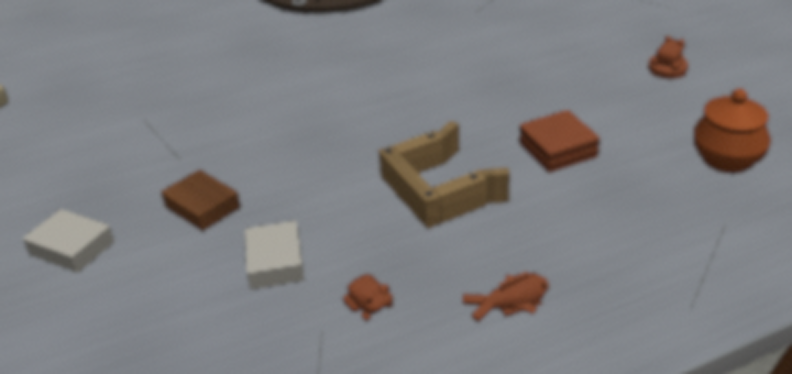

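Top view (up = +x, left = +y): plinth at full-image pixel ~(280,213) left of the jig mouth (~(330,212)). The brown spacer is at ~(414,248), and the two white look-alikes are at ~(399,206) and ~(461,249). The frog disc is at ~(200,242) facing left, with the pot, fish and spare frog along the top. The scene view agrees.

```bash
cat >> h.py <<'E'
def seg(W,x,y,r,zlo,zhi):
    m=(abs(W[...,0]-x)<r)&(abs(W[...,1]-y)<r)&(W[...,2]>zlo)&(W[...,2]<zhi)
    return W[m]
def rect(P):
    (cx,cy),(w,h),a=cv2.minAreaRect(P[:,:2].astype(np.float32));return np.round([cx,cy,w,h,a,*P.mean(0)],1),len(P)
E
python3 - <<'E'
from h import *
for n in("top","scene"):
    W=np.load(n+"0.npz")["W"]
    print(n,"table z",np.nanmedian(seg(W,560,-180,60,-20,20)[:,2]))
    for k,a in dict(plinth=(613,67,65,22,40),spacer=(518,-333,65,16,35),disc=(510,295,45,6,18),frogtop=(510,295,45,25,60),jig=(613,-90,85,33,50),pot=(710,220,70,50,120)).items(): print(k,*rect(seg(W,*a)))
    P=seg(W,613,-90,85,33,50);print(P[:,0].min(),P[:,0].max(),P[:,1].min(),P[:,1].max())
E
```

```text
top table z 0.13434438786305236
plinth [608.4  71.9  69.7  69.9   1.3 607.5  72.   29.8] 549
spacer [ 514.2 -336.4   70.2   55.4   23.6  513.9 -335.6   23.8] 441
disc [508.5 302.7  68.3  50.4  23.9 514.  301.   11.4] 95
frogtop [513.2 309.4  30.6  46.5  37.6 514.1 307.6  36. ] 160
jig [608.4 -82.2 121.9 105.8   4.9 608.9 -96.7  40. ] 552
pot [719.1 235.   71.5  72.6  29.6 716.9 232.3  71.6] 506
543.6406634155896 665.4066080758223 -137.49052207584458 -25.025940367232458
scene table z -0.8693003477714569
plinth [606.8  71.5  72.4  72.   89.8 610.5  69.3  28.1] 462
spacer [ 514.  -336.9   72.7   55.    22.3  517.3 -337.5   22.6] 453
disc [521.3 302.4  51.   37.8  54.1 524.5 298.7  11.3] 86
frogtop [515.  306.6  29.6  41.6  26.6 517.  305.   33.8] 103
jig [606.  -83.3 123.8 107.4   3.  614.4 -95.7  38.1] 630
pot [719.2 233.9  68.3  70.5  47.3 728.2 225.4  68.4] 539
541.630717683972 667.0105777469746 -139.14115620371518 -26.940228682694737
```

```bash
cat >> h.py <<'E'
from scipy.spatial.transform import Rotation as R
def go(x,y,z,yaw,ref=None):
    s=state();p=s["eef_pos"];r=s["tcp_rot"] 
    M=R.from_euler("xyz",r).as_matrix();M=R.from_euler("xyz",[np.pi,0,r[2]]).as_matrix()
    d=M.T@(np.array([x,y,z])-p);w=(-(yaw-r[2])+np.pi)%(2*np.pi)-np.pi
    print("slide",(d/1000).round(4),"roll",round(w,4),"dist",np.linalg.norm(d).round(),"rows",max(np.linalg.norm(d)/62.5,abs(w)/np.radians(10.7)).round(2),"t",round(s["t"],2))
E
python3 - <<'E'
from h import *
go(600,0,260,1.63)
from scipy.optimize import minimize
# jig outline fit (top faces)
poly=np.array([[-56,-53],[56,-53],[56,23],[63.5,53],[52.5,53],[38,23],[38,-35],[-38,-35],[-38,23],[-52.5,53],[-63.5,53],[-56,23]],np.float32)
for n in("top","scene"):
    W=np.load(n+"0.npz")["W"];P=seg(W,608,-82,90,33,50)[:,:2]
    def f(q):
        c,s=np.cos(q[2]),np.sin(q[2]);L=((P-q[:2])@np.array([[c,-s],[s,c]])).astype(np.float32)
        d=np.array([cv2.pointPolygonTest(poly,(float(a),float(b)),True) for a,b in L])
        return (np.maximum(0,6-d)**2).mean()
    for g in(0,.08):
        r=minimize(f,[608,-82,g],method="Nelder-Mead",options=dict(xatol=.01,fatol=1e-4,initial_simplex=[[608,-82,g],[615,-82,g],[608,-75,g],[608,-82,g+.1]]));print(n,r.x,r.fun)
E
```

```text
slide [ 0.557  -0.402  -0.0454] roll -1.2492 dist 688.0 rows 11.01 t 1.7
top [ 6.07852670e+02 -8.16413057e+01  7.62900578e-02] 8.627320998369546
top [ 6.07855720e+02 -8.16485588e+01  7.61156474e-02] 8.62733784756956
scene [ 6.08648730e+02 -8.30818552e+01  7.63643180e-02] 12.109940593963787
scene [ 6.08645042e+02 -8.30855698e+01  7.62576258e-02] 12.109940565566339
```

>>> step_arm(increments=[{"slide": [0.05,-0.036,-0.004],"roll": -0.17},{"slide": [0.1,-0.072,-0.008],"roll": -0.34},{"slide": [0.15,-0.109,-0.012],"roll": -0.51},{"slide": [0.2,-0.145,-0.016],"roll": -0.68},{"slide": [0.25,-0.181,-0.02],"roll": -0.85}])

```text
t: 2.33
eef_pos: [397.9, -317.6, 235.0]
tcp_rot: [3.141, 0.0, 1.236]
ft_force: [0.1, -0.1, -0.6]
opening: 0.998
grip_force: 0.0
```

>>> step_arm(increments=[{"slide": [0.06,0.014,-0.005],"roll": -0.08},{"slide": [0.121,0.028,-0.01],"roll": -0.16},{"slide": [0.182,0.042,-0.015],"roll": -0.25},{"slide": [0.243,0.056,-0.02],"roll": -0.34},{"slide": [0.304,0.07,-0.025],"roll": -0.416}])

```text
t: 2.95
eef_pos: [564.8, -55.1, 259.9]
tcp_rot: [3.141, 0.0, 1.65]
ft_force: [0.7, -0.6, 0.0]
opening: 0.999
grip_force: 0.0
```

Run:
```python
from h import *
c=imaging.read_camera("wrist");save(c,"w0");print(c["intrinsics"],np.linalg.inv(c["camera_from_world"]).round(3),state()["eef_pos"],(c["z_map"]>0).mean())
print(spot_in("wrist","plinth")[:2],spot_in("wrist","jig")[:2])
np.savez("w0",z=c["z_map"],K=c["intrinsics"],T=c["camera_from_world"])
```

```text
[[309.70691629   0.         314.10254531]
 [  0.         309.70691629 201.77165488]
 [  0.           0.           1.        ]] [[ 9.97000e-01 -7.70000e-02 -2.10000e-02  5.58484e+02]
 [ 7.90000e-02  9.59000e-01  2.72000e-01  2.02560e+01]
 [-1.00000e-03 -2.73000e-01  9.62000e-01  4.31417e+02]
 [ 0.00000e+00  0.00000e+00  0.00000e+00  1.00000e+00]] [567.64216609 -49.8941765  260.37601198] 0.994703125
[{'bbox': [327.4, 54.8, 383.0, 111.3], 'confidence': 0.65}] [{'bbox': [294.7, 155.2, 396.0, 238.7], 'confidence': 0.94}]
```

View pics/w0.png

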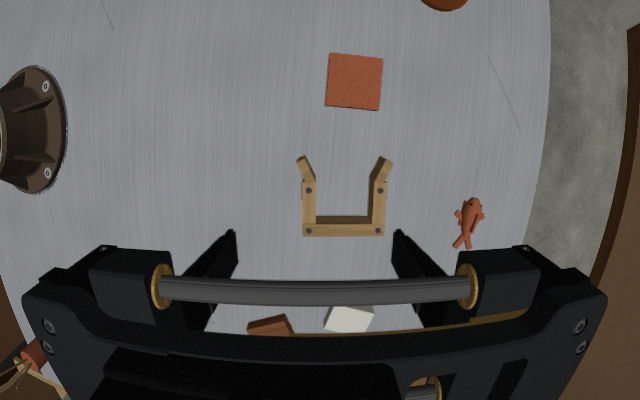

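The wrist view shows the plinth at pixel ~(355,82) and the jig at ~(344,200), with its mouth toward the plinth.

```bash
cat >> h.py <<'E'
from scipy.optimize import minimize
def wworld(z,K,T):
    h,w=z.shape;u,v=np.meshgrid(np.arange(w),np.arange(h));a=u-K[0,2];b=v-K[1,2];r=np.hypot(a,b)+1e-9;th=r/K[0,0]
    t=np.tan(np.minimum(th,1.5));P=np.stack([a/r*t*z,-b/r*t*z,-z,np.ones_like(z)],-1)
    W=(P@np.linalg.inv(T).T)[...,:3];W[(z==0)|(th>1.2)]=np.nan
    return W
JIG=np.array([[-56,-53],[56,-53],[56,23],[63.5,53],[52.5,53],[38,23],[38,-35],[-38,-35],[-38,23],[-52.5,53],[-63.5,53],[-56,23]],np.float32)
def jigfit(P,q0=(608,-82,.076)):
    def f(q):
        c,s=np.cos(q[2]),np.sin(q[2]);L=(P-q[:2])@np.array([[c,-s],[s,c]])
        d=np.array([cv2.pointPolygonTest(JIG,(float(a),float(b)),True) for a,b in L]);return (np.maximum(0,6-d)**2).mean()
    q0=np.array(q0);r=minimize(f,q0,method="Nelder-Mead",options=dict(xatol=.01,fatol=1e-4,initial_simplex=[q0,q0+[6,0,0],q0+[0,6,0],q0+[0,0,.08]]))
    return r.x.round(3),r.fun
def wrist():
    c=imaging.read_camera("wrist");return c,wworld(c["z_map"],c["intrinsics"],c["camera_from_world"])
E
python3 - <<'E'
from h import *
d=np.load("w0.npz");W=wworld(d["z"],d["K"],d["T"])
print(np.nanmedian(seg(W,520,40,40,-20,20)[:,2]))
P=seg(W,608,-82,90,33,50);print(len(P),P[:,2].mean(),jigfit(P[:,:2]))
print(rect(seg(W,608,72,60,22,40)))
c,W=wrist();print(c["camera_from_world"][2,3],state()["eef_pos"])
P=seg(W,608,-82,90,33,50);print(len(P),P[:,2].mean(),jigfit(P[:,:2]));print(rect(seg(W,608,72,60,22,40)))
E
```

```text
1.469030337039186
2791 41.08635280532173 (array([ 6.05481e+02, -8.15360e+01,  7.80000e-02]), np.float64(10.091675704352019))
(array([605.4,  70.9,  71. ,  71.3,  89.8, 604.6,  70.6,  31.2]), 2891)
-408.5974831537701 [564.00007822 -56.09387629 259.27669582]
2751 41.100473486535435 (array([ 6.05504e+02, -8.13660e+01,  7.60000e-02]), np.float64(9.667034248431063))
(array([6.054e+02, 7.120e+01, 7.110e+01, 7.120e+01, 2.000e-01, 6.047e+02,
       7.060e+01, 3.120e+01]), 2897)
```

Run:
```python
from h import *
go(606.5,86.5,60,1.59)
```

```text
slide [0.1389 0.0535 0.1993] roll 0.0588 dist 249.0 rows 3.98 t 3.15
```

>>> step_arm(increments=[{"slide": [0.035,0.013,0.05],"roll": 0.015},{"slide": [0.07,0.027,0.1],"roll": 0.03},{"slide": [0.105,0.04,0.15],"roll": 0.045},{"slide": [0.139,0.0535,0.199],"roll": 0.059},{"slide": [0.139,0.0535,0.199],"roll": 0.059}], fingers=1.0)

```text
t: 3.78
eef_pos: [604.9, 85.9, 56.9]
tcp_rot: [-3.135, 0.0, 1.588]
ft_force: [-0.1, -0.6, 0.1]
opening: 1.001
grip_force: 0.0
```

Run:
```python
from h import *
c,W=wrist();save(c,"w1");s=state();print(s["t"],s["eef_pos"],s["tcp_rot"],s["qvel"].round(3))
print(rect(seg(W,606,72,60,22,40)))
P=seg(W,608,-82,90,33,50);print(len(P),jigfit(P[:,:2]))
```

```text
3.825 [605.87352179  84.89257521  59.15367376] [-3.13841537e+00  3.16391901e-04  1.58754017e+00] [-0.024 -0.053 -0.018 -0.001  0.013 -0.009]
(array([606. ,  76.1,  62.2,  70.7,  89.9, 605.8,  79.1,  31.2]), 8306)
0 (array([ 6.08e+02, -8.20e+01,  7.60e-02]), np.float64(nan))h.py:33: RuntimeWarning: Mean of empty slice.
  d=np.array([cv2.pointPolygonTest(JIG,(float(a),float(b)),True) for a,b in L]);return (np.maximum(0,6-d)**2).mean()
  ret = ret.dtype.type(ret / rcount)
```

>>> step_arm(increments=[{"slide": [0.001,0.001,0.026],"roll": 0},{"slide": [0.001,0.001,0.051],"roll": 0},{"slide": [0.001,0.001,0.051],"roll": 0},{"slide": [0.001,0.001,0.051],"roll": 0}])

```text
t: 4.32
eef_pos: [608.5, 85.6, 11.4]
tcp_rot: [3.139, 0.0, 1.587]
ft_force: [-0.3, -0.7, 0.0]
opening: 0.997
grip_force: 0.0
```

>>> step_arm(increments=[{"slide": [0,0,0]},{"slide": [0,0,0]},{"slide": [0,0,0]},{"slide": [0,0,0]},{"slide": [0,0,0]}], fingers=0.6)

```text
invalid input at $.increments[0]: expected keys slide, roll
```

Run:
```python
from h import *
s=state();print(s)
go(606-0.076*0,84,8,1.59)
```

```text
{'t': 4.325, 'joints': array([ 3.23927599e-02,  7.30394310e-01,  1.74866920e+00, -2.59591362e-04,
        6.60238327e-01,  1.68231808e-02]), 'qvel': array([ 0.00699603, -0.0022489 , -0.0011784 ,  0.00106067, -0.00448111,
        0.00269142]), 'tau': array([-1.74501082e-01, -6.52689242e+01, -1.59784752e+01,  4.47094871e-02,
        3.44149733e-02, -9.42772895e-03]), 'eef_pos': array([608.49055889,  85.60886867,  11.38890815]), 'tcp_rot': array([3.13929949e+00, 1.21118657e-04, 1.58657062e+00]), 'ft_force': array([-0.2921411 , -0.65576523,  0.02395857]), 'moment': array([ 0.00987866, -0.10922977, -0.02256055]), 'grip_force': 0.0, 'opening': 0.9973567477743026}
slide [-0.0016 -0.0025  0.0034] roll -0.0034 dist 5.0 rows 0.07 t 4.33
```

>>> step_arm(increments=[{"slide": [0,0,0],"roll": 0},{"slide": [0,0,0],"roll": 0},{"slide": [0,0,0],"roll": 0},{"slide": [0,0,0],"roll": 0}], fingers=0.6)

```text
t: 4.82
eef_pos: [607.5, 86.7, 9.9]
tcp_rot: [-3.141, 0.0, 1.588]
ft_force: [-1.6, -0.0, 6.5]
opening: 0.738
grip_force: 29.9
```

Run:
```python
from h import *
for n in("top","scene"):
    c=imaging.read_camera(n);W=world(c);print(n,rect(seg(W,606,72,45,22,35)))
    s=state();print(s["eef_pos"],s["tcp_rot"],s["opening"],s["grip_force"],s["ft_force"])
```

```text
top (array([607.3,  40.2,  10.1,  67.1,  84.3, 603.3,  40.5,  29.3]), 56)
[607.4433424   86.72575902   9.87020029] [-3.14114422e+00  8.78752193e-05  1.58781662e+00] 0.7377545998921639 29.905063211917877 [-2.35543759 -0.21135754  5.4695792 ]
scene (array([6.091e+02, 7.150e+01, 8.310e+01, 7.170e+01, 2.000e-01, 6.089e+02,
       6.670e+01, 2.820e+01]), 451)
[607.43264985  86.72673245   9.87615489] [-3.14113058e+00  1.09711746e-04  1.58783224e+00] 0.7362503063579898 29.90509808063507 [-2.08200667 -0.36331687  6.72586466]
```

Run:
```python
from h import *
go(598.8,29.9,9.9,1.647)
```

```text
slide [-0.0567 -0.0096 -0.    ] roll -0.0592 dist 57.0 rows 0.92 t 4.92
```

>>> step_arm(increments=[{"slide": [-0.014,-0.0024,0],"roll": -0.015},{"slide": [-0.028,-0.0048,0],"roll": -0.03},{"slide": [-0.042,-0.0072,0],"roll": -0.045},{"slide": [-0.0567,-0.0096,0],"roll": -0.059},{"slide": [-0.0567,-0.0096,0],"roll": -0.059}])

```text
t: 5.55
eef_pos: [599.3, 29.0, 9.9]
tcp_rot: [3.141, 0.001, 1.646]
ft_force: [-0.9, -4.6, 5.1]
opening: 0.736
grip_force: 29.9
```

>>> step_arm(increments=[{"slide": [0,0,0],"roll": 0},{"slide": [0,0,0],"roll": 0}])

```text
t: 5.8
eef_pos: [599.4, 29.6, 9.9]
tcp_rot: [3.141, 0.001, 1.647]
ft_force: [-0.4, -6.4, 5.7]
opening: 0.737
grip_force: 29.9
```

Run:
```python
from h import *
s=state();print(s["eef_pos"],s["tcp_rot"],s["opening"],s["grip_force"],s["ft_force"])
c,W=wrist();save(c,"w2")
P=seg(W,608,-82,90,33,50);print(len(P),rect(P),jigfit(P[:,:2]))
for n in("scene",):
    c=imaging.read_camera(n);W=world(c);print(n,rect(seg(W,600,15,42,22,35)))
go(602.4,-17,9.9,1.647)
```

```text
[599.39160953  29.64004146   9.87905087] [3.14103150e+00 9.82752578e-04 1.64714704e+00] 0.7368972601003723 29.85195815563202 [-0.42169248 -6.39760983  5.67336389]
8 (array([601.7, -13.2,  56.5,  12.2,  10.8, 607.1, -10.3,  33.1]), 8) (array([606.807,  37.047,  -1.37 ]), np.float64(3.411150560790702))
scene (array([600.5,  14.7,  84.5,  71.8,   2.9, 601.6,   9.6,  28.3]), 454)
slide [-0.0467 -0.0005 -0.    ] roll 0.0002 dist 47.0 rows 0.75 t 5.9
```

View pics/w2.png

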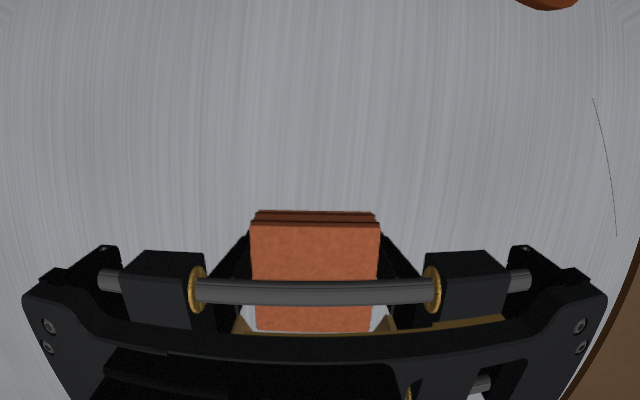

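The plinth is held square between the pads, at pixel ~(315,270). The jig guides just show on both sides of it at (240,325) and (388,325).

>>> step_arm(increments=[{"slide": [-0.012,0,0],"roll": 0},{"slide": [-0.023,-0.0003,0],"roll": 0},{"slide": [-0.035,-0.0004,0],"roll": 0},{"slide": [-0.0465,-0.0005,0],"roll": 0},{"slide": [-0.0465,-0.0005,0],"roll": 0}])

```text
t: 6.52
eef_pos: [602.4, -16.7, 9.9]
tcp_rot: [3.141, 0.0, 1.646]
ft_force: [0.4, -3.7, 5.3]
opening: 0.736
grip_force: 29.9
```

Run:
```python
from h import *
s=state();print(s["eef_pos"],s["tcp_rot"],s["opening"],s["grip_force"],s["ft_force"],s["moment"])
ims=[]
for n in("top","scene"):
    c=imaging.read_camera(n);W=world(c);b=spot_in(n,"jig")[0]["bbox"];u,v=int((b[0]+b[2])/2),int((b[1]+b[3])/2)
    ims.append(cv2.resize(c["color"][v-40:v+40,u-55:u+45,::-1],(400,320),interpolation=2))
    print(n,rect(seg(W,604,-32,40,22,35)),jigfit(seg(W,608,-82,85,37,43)[:,:2]))
cv2.imwrite("pics/m1.png",np.hstack(ims))
```

```text
[602.42089129 -16.68801073   9.89394148] [3.14109593e+00 4.86859249e-04 1.64647635e+00] 0.735616057983995 29.875929951667786 [ 0.42391773 -3.72364239  5.32731661] [-0.74348499  0.30082679 -0.01272273]
top (array([ 0.,  0.,  0.,  0.,  0., nan, nan, nan]), 0) (array([ 6.07858e+02, -8.22040e+01,  7.40000e-02]), np.float64(7.586292061471919))
scene (array([603.9, -32.8,  84. ,  71.6,   4.6, 598. , -38. ,  28.9]), 406) (array([ 6.07603e+02, -7.97510e+01,  7.60000e-02]), np.float64(42.924956915659386))h.py:16: RuntimeWarning: Mean of empty slice.
  (cx,cy),(w,h),a=cv2.minAreaRect(P[:,:2].astype(np.float32));return np.round([cx,cy,w,h,a,*P.mean(0)],1),len(P)
  ret = um.true_divide(
```

View pics/m1.png

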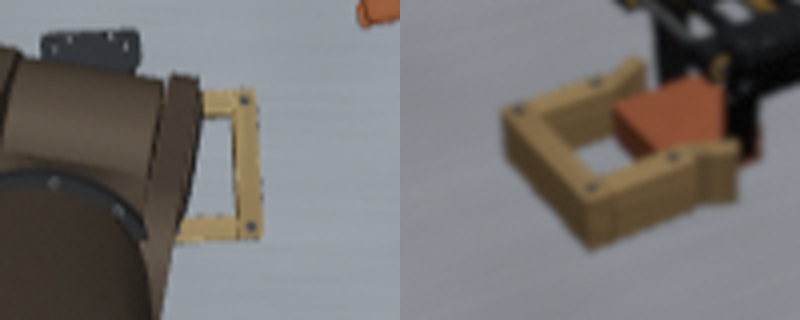

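>>> step_arm(increments=[{"slide": [0,0,0],"roll": 0},{"slide": [0,0,0],"roll": 0},{"slide": [0.022,0,0],"roll": 0},{"slide": [0.045,0,0],"roll": 0},{"slide": [0.045,0,0],"roll": 0}], fingers=0.8)

```text
t: 7.35
eef_pos: [598.3, 30.5, 9.4]
tcp_rot: [-3.141, -0.0, 1.649]
ft_force: [0.2, -0.1, 0.4]
opening: 0.8
grip_force: 0.0
```

>>> step_arm(increments=[{"slide": [0,0,0],"roll": 0},{"slide": [0,0,0],"roll": 0},{"slide": [0,0,0],"roll": 0},{"slide": [0,0,0],"roll": 0}], fingers=0.42)

```text
t: 7.85
eef_pos: [598.7, 27.9, 9.5]
tcp_rot: [3.142, 0.0, 1.646]
ft_force: [0.6, -0.2, -0.2]
opening: 0.446
grip_force: 0.0
```

Run:
```python
from h import *
s=state();print(s["eef_pos"],s["tcp_rot"],s["opening"],s["ft_force"])
c=imaging.read_camera("scene");W=world(c);print(rect(seg(W,604,-32,40,22,35)))
j=np.array([607.3,-81.8]);t=.076
for y in(60,46): go(*(j+y*np.array([-np.sin(t),np.cos(t)])),9.9,1.647)
```

```text
[598.66773017  27.92948896   9.53380859] [3.14158640e+00 1.04970176e-04 1.64627639e+00] 0.4456884473976368 [ 0.62429669 -0.17119731 -0.22579139]
(array([ 6.017e+02, -3.310e+01,  7.470e+01,  7.600e+01,  4.000e-01,
        6.023e+02, -3.320e+01,  2.840e+01]), 474)
slide [-0.0502  0.0003 -0.0004] roll -0.0006 dist 50.0 rows 0.8 t 7.9
slide [-0.0642  0.0003 -0.0004] roll -0.0006 dist 64.0 rows 1.03 t 7.9
```

>>> step_arm(increments=[{"slide": [-0.011,0,0],"roll": 0},{"slide": [-0.022,0,0],"roll": 0},{"slide": [-0.032,0,0],"roll": 0},{"slide": [-0.042,0,0],"roll": 0},{"slide": [-0.052,0.0003,0],"roll": 0}])

```text
t: 8.52
eef_pos: [602.9, -24.3, 9.5]
tcp_rot: [-3.141, 0.0, 1.647]
ft_force: [0.5, 2.7, 0.5]
opening: 0.419
grip_force: 1.1
```

>>> step_arm(increments=[{"slide": [-0.004,0,0],"roll": 0},{"slide": [-0.008,0,0],"roll": 0},{"slide": [-0.008,0,0],"roll": 0}])

```text
t: 8.9
eef_pos: [603.6, -31.8, 9.5]
tcp_rot: [3.141, 0.0, 1.647]
ft_force: [0.1, -0.3, -0.9]
opening: 0.423
grip_force: 0.0
```

>>> step_arm(increments=[{"slide": [-0.002,0,0],"roll": 0},{"slide": [-0.003,0,0],"roll": 0},{"slide": [-0.003,0,0],"roll": 0}])

```text
t: 9.28
eef_pos: [603.7, -34.4, 9.5]
tcp_rot: [3.142, 0.0, 1.647]
ft_force: [-0.1, 1.9, -0.3]
opening: 0.418
grip_force: 0.8
```

>>> step_arm(increments=[{"slide": [-0.0015,0,0],"roll": 0},{"slide": [-0.0015,0,0],"roll": 0}])

```text
t: 9.52
eef_pos: [603.8, -35.1, 9.5]
tcp_rot: [-3.142, -0.001, 1.647]
ft_force: [-0.5, 9.4, 0.4]
opening: 0.422
grip_force: 4.5
```

>>> step_arm(increments=[{"slide": [-0.001,0,0],"roll": 0},{"slide": [-0.001,0,0],"roll": 0}])

```text
t: 9.78
eef_pos: [603.8, -35.2, 9.6]
tcp_rot: [-3.141, -0.002, 1.647]
ft_force: [1.2, 16.3, 1.8]
opening: 0.422
grip_force: 8.0
```

>>> step_arm(increments=[{"slide": [-0.001,0,0],"roll": 0},{"slide": [-0.001,0,0],"roll": 0}])

```text
t: 10.02
eef_pos: [603.7, -35.2, 9.6]
tcp_rot: [-3.141, -0.003, 1.647]
ft_force: [1.0, 24.2, 2.3]
opening: 0.42
grip_force: 11.5
```

>>> step_arm(increments=[{"slide": [0.01,0,0],"roll": 0},{"slide": [0.03,0,-0.01],"roll": 0},{"slide": [0.03,0,-0.07],"roll": 0},{"slide": [0.02,0,-0.13],"roll": 0},{"slide": [-0.01,0,-0.18],"roll": 0}])

```text
t: 10.65
eef_pos: [604.7, -46.8, 192.8]
tcp_rot: [3.14, 0.001, 1.649]
ft_force: [0.0, -0.8, 0.0]
opening: 0.417
grip_force: 0.0
```

>>> step_arm(increments=[{"slide": [-0.02,0,-0.05],"roll": 0},{"slide": [-0.02,0,-0.05],"roll": 0},{"slide": [-0.02,0,-0.05],"roll": 0}], fingers=1.0)

```text
t: 11.02
eef_pos: [605.7, -67.3, 239.2]
tcp_rot: [-3.141, 0.0, 1.647]
ft_force: [-0.5, -0.1, 0.4]
opening: 0.677
grip_force: 0.0
```

Run:
```python
from h import *
c,W=wrist();s=state();print(s["t"],s["eef_pos"],s["opening"])
j,f=jigfit(seg(W,608,-82,85,36,50)[:,:2]);print(j,f)
P=seg(W,j[0],j[1],42,24,34);print(rect(P),len(P))
b=spot_in("wrist","jig")[0]["bbox"];print(b)
b=[int(v) for v in b];cv2.imwrite("pics/m2.png",cv2.resize(c["color"][max(0,b[1]-15):b[3]+15,b[0]-15:b[2]+15,::-1],None,fx=4,fy=4,interpolation=2))
c=imaging.read_camera("top");W=world(c);j,f=jigfit(seg(W,608,-82,85,36,50)[:,:2]);print("top",j,f,rect(seg(W,j[0],j[1],45,24,34)))
```

```text
11.075 [605.64041481 -67.08529885 238.56898096] 0.7200979338476574
[ 6.05899e+02 -8.19770e+01  7.50000e-02] 9.989454300672584
(array([609.4, -82.9,  85.1,  72.2,   6.1, 607.6, -82. ,  31.4]), 3101) 3101
[262.2, 144.9, 366.3, 235.6]
top [ 5.96e+02 -7.60e+01  1.56e-01] 0.0 (array([ 0.,  0.,  0.,  0.,  0., nan, nan, nan]), 0)h.py:16: RuntimeWarning: Mean of empty slice.
  (cx,cy),(w,h),a=cv2.minAreaRect(P[:,:2].astype(np.float32));return np.round([cx,cy,w,h,a,*P.mean(0)],1),len(P)
  ret = um.true_divide(
```

View pics/m2.png

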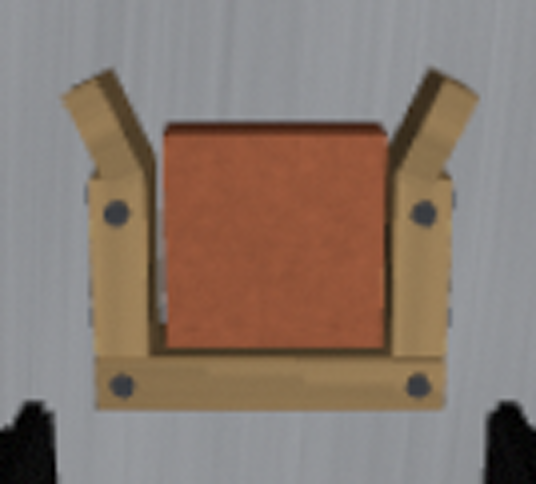

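Run:
```python
from h import *
c,W=wrist()
j,f=jigfit(seg(W,608,-82,85,36,50)[:,:2]);print(j,f)
hsv=cv2.cvtColor(c["color"],cv2.COLOR_RGB2HSV);print(hsv[190,314])
m=(hsv[...,0]<11)&(hsv[...,1]>120)&(abs(W[...,0]-j[0])<55)&(abs(W[...,1]-j[1])<55)&(W[...,2]>27)&(W[...,2]<36)
P=W[m];print(rect(P)); 
cc,s=np.cos(j[2]),np.sin(j[2]);L=(P[:,:2]-j[:2])@np.array([[cc,-s],[s,cc]]);print(np.percentile(L,[.5,99.5],axis=0),rect(np.c_[L,P[:,2]]))
s=state();print(s["eef_pos"])
go(521,-354,220,1.97)
```

```text
[ 6.05861e+02 -8.17610e+01  7.60000e-02] 9.43640092468455
[  9 156 139]
(array([607.6, -82.2,  69.2,  68.8,   4.4, 607.3, -81.1,  31.4]), 2930)
[[-32.58155832 -34.65653464]
 [ 35.68205086  33.66943849]] (array([ 1.7, -0.6, 69.2, 68.8,  0. ,  1.5,  0.5, 31.4]), 2930)
[605.90879399 -67.25417496 238.34047331]
slide [-0.2794 -0.1066  0.0183] roll -0.3225 dist 300.0 rows 4.79 t 11.22
```

>>> step_arm(increments=[{"slide": [-0.056,-0.0213,0.004],"roll": -0.065},{"slide": [-0.112,-0.0427,0.0075],"roll": -0.13},{"slide": [-0.168,-0.064,0.011],"roll": -0.195},{"slide": [-0.224,-0.0853,0.0145],"roll": -0.26},{"slide": [-0.279,-0.1066,0.018],"roll": -0.322}], fingers=1.0)

```text
t: 11.85
eef_pos: [520.5, -355.6, 220.6]
tcp_rot: [-3.141, -0.001, 1.971]
ft_force: [-0.3, 1.1, 0.3]
opening: 1.002
grip_force: 0.0
```

>>> step_arm(increments=[{"slide": [0,0,0],"roll": 0},{"slide": [0,0,0],"roll": 0}])

```text
t: 12.1
eef_pos: [521.2, -353.6, 220.8]
tcp_rot: [-3.141, -0.001, 1.968]
ft_force: [-0.2, 0.8, -0.6]
opening: 1.003
grip_force: 0.0
```

Run:
```python
from h import *
c,W=wrist();save(c,"w3");s=state();print(s["eef_pos"],s["tcp_rot"],s["opening"])
print(rect(seg(W,514,-336,60,18,32)))
for d in spot_in("wrist","spacer"): print(d)
```

```text
[ 521.45857354 -353.10288684  221.13530594] [-3.14130222e+00 -8.59132570e-04  1.96922245e+00] 0.9945035511772232
(array([ 511.7, -337.4,   69.7,   54.3,   23.5,  511.6, -336.8,   25.4]), 2572)
{'bbox': [284.9, 143.9, 340.5, 184.1], 'confidence': 0.84}
{'bbox': [242.8, 230.1, 309.2, 281.5], 'confidence': 0.83}
{'bbox': [383.0, 140.6, 454.4, 204.5], 'confidence': 0.81}
```

Run:
```python
from h import *
go(512.3,-337,60,1.981);go(512.3,-337,13,1.981)
```

```text
slide [ 0.0183 -0.0024  0.1614] roll -0.0111 dist 162.0 rows 2.6 t 12.2
slide [ 0.0183 -0.0024  0.2084] roll -0.0111 dist 209.0 rows 3.35 t 12.2
```

>>> step_arm(increments=[{"slide": [0.009,-0.0012,0.055],"roll": -0.005},{"slide": [0.018,-0.0024,0.11],"roll": -0.011},{"slide": [0.0183,-0.0024,0.16],"roll": -0.011},{"slide": [0.0183,-0.0024,0.19],"roll": -0.011},{"slide": [0.0183,-0.0024,0.208],"roll": -0.011}])

```text
t: 12.82
eef_pos: [512.2, -336.8, 12.3]
tcp_rot: [-3.141, -0.001, 1.981]
ft_force: [0.6, 0.3, 0.1]
opening: 0.999
grip_force: 0.0
```

>>> step_arm(increments=[{"slide": [0,0,0],"roll": 0},{"slide": [0,0,0],"roll": 0},{"slide": [0,0,0],"roll": 0}])

```text
t: 13.2
eef_pos: [512.4, -338.6, 14.9]
tcp_rot: [3.141, 0.002, 1.98]
ft_force: [-0.2, 1.2, 0.0]
opening: 1.0
grip_force: 0.0
```

>>> step_arm(increments=[{"slide": [0,0,0],"roll": 0},{"slide": [0,0,0],"roll": 0},{"slide": [0,0,0],"roll": 0},{"slide": [0,0,0],"roll": 0},{"slide": [0,0,0],"roll": 0}], fingers=0.6)

```text
t: 13.82
eef_pos: [512.0, -338.3, 13.7]
tcp_rot: [3.141, 0.0, 1.98]
ft_force: [-0.2, 0.5, 2.5]
opening: 0.733
grip_force: 30.0
```

Run:
```python
from h import *
go(607.2,-82.6,120,1.647)
```

```text
slide [ 0.1968  0.1891 -0.1063] roll 0.3328 dist 293.0 rows 4.69 t 13.82
```

>>> step_arm(increments=[{"slide": [0,0,-0.03],"roll": 0},{"slide": [0.01,0.01,-0.075],"roll": 0.03},{"slide": [0.05,0.045,-0.1],"roll": 0.1},{"slide": [0.09,0.085,-0.106],"roll": 0.17},{"slide": [0.13,0.125,-0.106],"roll": 0.24}])

```text
t: 14.45
eef_pos: [575.4, -167.9, 120.2]
tcp_rot: [3.141, 0.001, 1.737]
ft_force: [0.1, -0.3, -1.5]
opening: 0.73
grip_force: 30.0
```

Run:
```python
from h import *
go(607.2,-82.6,120,1.647);s=state();print(s["eef_pos"],s["opening"],s["grip_force"])
```

```text
slide [0.0788 0.0455 0.0002] roll 0.0899 dist 91.0 rows 1.46 t 14.45
[ 575.36090409 -167.87436028  120.22664773] 0.7302813741892809 29.99749928712845
```

>>> step_arm(increments=[{"slide": [0.04,0.0225,0],"roll": 0.045},{"slide": [0.079,0.0455,0],"roll": 0.09},{"slide": [0.079,0.0455,0],"roll": 0.09},{"slide": [0.079,0.0455,0],"roll": 0.09},{"slide": [0.079,0.0455,0],"roll": 0.09}])

```text
t: 15.08
eef_pos: [606.1, -84.8, 119.5]
tcp_rot: [-3.141, 0.0, 1.649]
ft_force: [-0.6, 0.3, -0.6]
opening: 0.733
grip_force: 30.0
```

Run:
```python
from h import *
c,W=wrist();save(c,"w4");s=state();print(s["eef_pos"],s["tcp_rot"],s["qvel"].round(3))
zt=s["eef_pos"][2]-13.7
t=.076;ct,st=np.cos(t),np.sin(t)
def loc(P):return (P[:,:2]-[607.4,-81.8])@np.array([[ct,-st],[st,ct]])
hsv=cv2.cvtColor(c["color"],cv2.COLOR_RGB2HSV)
for nm,lo,hi in(("spacer",zt+19,zt+30),("plinth",26,35)):
    P=seg(W,607,-75,60,lo,hi);L=loc(P);print(nm,len(P),np.percentile(L,[.5,50,99.5],axis=0).round(1),P[:,2].mean())
go(607.2,-82.6,60,1.647)
cv2.imwrite("pics/w4c.png",cv2.resize(c["color"][150:350,200:430,::-1],None,fx=3,fy=3,interpolation=2))
```

```text
[606.10841082 -84.82250091 119.47747364] [-3.14135786e+00  6.55680188e-05  1.64850151e+00] [-0.    -0.    -0.002  0.002 -0.     0.005]
spacer 9556 [[-38.6 -20.7]
 [ -2.1   4.5]
 [ 34.4  24.8]] 131.07329172064985
plinth 2968 [[-52.2   5.1]
 [ -0.2  20.4]
 [ 48.6  49.8]] 31.336582950066003
slide [0.0021 0.0013 0.0595] roll 0.0015 dist 60.0 rows 0.95 t 15.12
```

View pics/w4c.png

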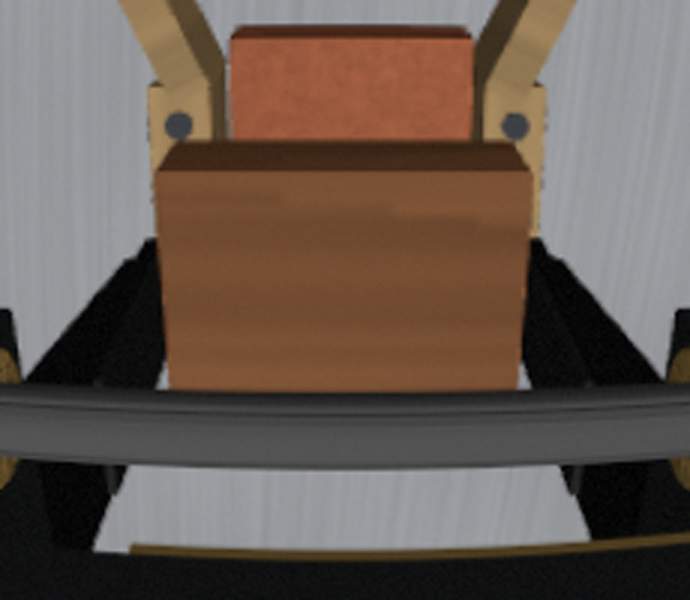

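The held spacer (brown, crop centre ~(345,270)) is level and square over the jig. The plinth shows behind it at ~(350,90).

>>> step_arm(increments=[{"slide": [0.002,0.0012,0.03],"roll": 0.0015},{"slide": [0.0021,0.0012,0.055],"roll": 0.0015},{"slide": [0.0021,0.0012,0.06],"roll": 0.0015},{"slide": [0.0021,0.0012,0.06],"roll": 0.0015},{"slide": [0.0021,0.0012,0.06],"roll": 0.0015}])

```text
t: 15.75
eef_pos: [607.9, -81.9, 60.6]
tcp_rot: [3.14, 0.001, 1.648]
ft_force: [0.6, 0.3, -1.1]
opening: 0.736
grip_force: 30.0
```

Run:
```python
from h import *
s=state();print(s["eef_pos"],s["tcp_rot"],s["qvel"].round(3));go(607.2,-82.7,45.5,1.647)
```

```text
[607.90703122 -81.89097842  60.58527754] [3.14008306e+00 5.84017405e-04 1.64807144e+00] [ 0.003 -0.003  0.002 -0.    -0.003  0.001]
slide [-0.0008 -0.0008  0.0151] roll 0.0011 dist 15.0 rows 0.24 t 15.75
```

>>> step_arm(increments=[{"slide": [-0.0008,-0.0008,0.005],"roll": 0.001},{"slide": [-0.0008,-0.0008,0.01],"roll": 0.001},{"slide": [-0.0008,-0.0008,0.014],"roll": 0.001},{"slide": [-0.0008,-0.0008,0.015],"roll": 0.001},{"slide": [-0.0008,-0.0008,0.015],"roll": 0.001}])

```text
t: 16.38
eef_pos: [606.7, -82.4, 44.4]
tcp_rot: [-3.141, 0.0, 1.647]
ft_force: [-0.1, 0.8, -0.3]
opening: 0.731
grip_force: 30.0
```

>>> step_arm(increments=[{"slide": [0,0,0.001],"roll": 0},{"slide": [0,0,0.001],"roll": 0}])

```text
t: 16.62
eef_pos: [606.8, -82.4, 43.7]
tcp_rot: [3.141, 0.0, 1.647]
ft_force: [-0.2, -0.4, 0.4]
opening: 0.734
grip_force: 30.0
```

>>> step_arm(increments=[{"slide": [0,0,0.0005],"roll": 0},{"slide": [0,0,0.0007],"roll": 0}])

```text
t: 16.88
eef_pos: [606.8, -82.5, 43.7]
tcp_rot: [3.141, 0.0, 1.647]
ft_force: [-5.0, 0.8, 10.5]
opening: 0.737
grip_force: 30.0
```

>>> step_arm(increments=[{"slide": [0,0,0.0005],"roll": 0},{"slide": [0,0,0.0005],"roll": 0}])

```text
t: 17.12
eef_pos: [606.8, -82.5, 43.7]
tcp_rot: [3.141, 0.0, 1.647]
ft_force: [-4.4, 1.5, 14.5]
opening: 0.729
grip_force: 30.0
```

>>> step_arm(increments=[{"slide": [0,0,-0.0008],"roll": 0},{"slide": [0,0,-0.0008],"roll": 0},{"slide": [0,0,-0.0008],"roll": 0}], fingers=0.9)

```text
t: 17.5
eef_pos: [606.7, -82.4, 42.9]
tcp_rot: [-3.141, 0.0, 1.647]
ft_force: [0.6, -0.5, -0.1]
opening: 0.896
grip_force: 0.0
```

>>> step_arm(increments=[{"slide": [0,0,-0.02],"roll": 0},{"slide": [0,0,-0.06],"roll": 0},{"slide": [0,0,-0.12],"roll": 0},{"slide": [0,0,-0.18],"roll": 0},{"slide": [0.01,0,-0.2],"roll": 0}])

```text
t: 18.12
eef_pos: [606.8, -72.9, 246.9]
tcp_rot: [3.137, 0.002, 1.647]
ft_force: [0.1, 1.0, -0.4]
opening: 0.9
grip_force: 0.0
```

Run:
```python
from h import *
c,W=wrist();s=state();print(s["eef_pos"],s["opening"],s["t"])
j,f=jigfit(seg(W,606,-82,85,36,46)[:,:2],(605.9,-81.8,.076));print(j,f)
P=seg(W,j[0],j[1],50,50,60);print(rect(P))
hsv=cv2.cvtColor(c["color"],cv2.COLOR_RGB2HSV)
ct,st=np.cos(j[2]),np.sin(j[2])
def loc(P):return ((P[:,:2]-j[:2])@np.array([[ct,-st],[st,ct]]))
print("sp",np.percentile(loc(P),[.5,99.5],axis=0).round(1))
m=(hsv[...,0]<11)&(hsv[...,1]>120)&(W[...,2]>26)&(W[...,2]<36)&(abs(W[...,0]-606)<55)&(abs(W[...,1]+82)<55)
print("pl",np.percentile(loc(W[m]),[.5,99.5],axis=0).round(1),m.sum())
cv2.imwrite("pics/m3.png",cv2.resize(c["color"][120:280,230:400,::-1],None,fx=3.5,fy=3.5,interpolation=2))
go(514,280,220,1.6)
```

```text
[606.90288945 -71.69695833 247.93515155] 0.8985811700659855 18.175
[ 6.06007e+02 -8.21290e+01  7.60000e-02] 24.665823367014568
(array([606.1, -81.1,  70.2,  53.2,   4.6, 606. , -80.3,  55.4]), 2527)
sp [[-34.4 -25.3]
 [ 34.8  27.4]]
pl [[-32.5 -35.4]
 [ 35.5  34.1]] 419
slide [ 0.3578 -0.0657  0.0279] roll 0.0473 dist 365.0 rows 5.84 t 18.18
```

View pics/m3.png

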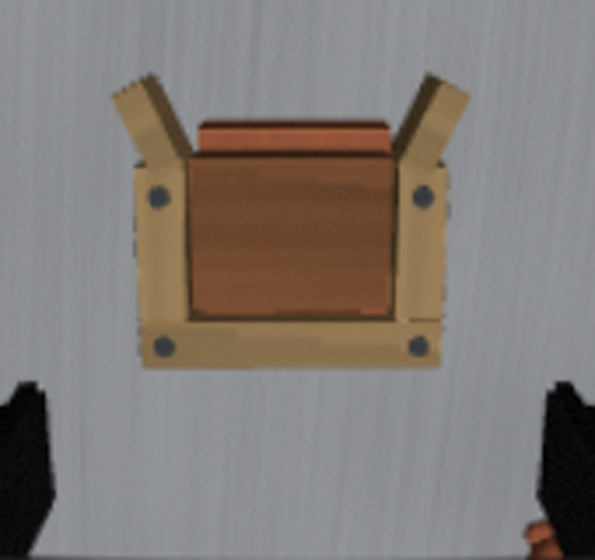

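The spacer sits flat and square between the side battens, at crop ~(292,238). The plinth's front edge shows in front of it.

>>> step_arm(increments=[{"slide": [0.06,-0.011,0.003],"roll": 0.01},{"slide": [0.12,-0.022,0.008],"roll": 0.02},{"slide": [0.18,-0.033,0.013],"roll": 0.03},{"slide": [0.24,-0.044,0.018],"roll": 0.04},{"slide": [0.3,-0.055,0.023],"roll": 0.047}])

```text
t: 18.8
eef_pos: [527.3, 224.1, 219.0]
tcp_rot: [-3.141, 0.0, 1.6]
ft_force: [1.3, 0.6, -0.4]
opening: 0.898
grip_force: 0.0
```

>>> step_arm(increments=[{"slide": [0.05,-0.01,0.005],"roll": 0},{"slide": [0.05,-0.01,0.005],"roll": 0},{"slide": [0.05,-0.01,0.005],"roll": 0}], fingers=0.7)

```text
t: 19.18
eef_pos: [516.6, 271.8, 214.4]
tcp_rot: [-3.141, 0.001, 1.601]
ft_force: [0.8, -0.7, -0.1]
opening: 0.709
grip_force: 0.0
```

Run:
```python
from h import *
c,W=wrist();s=state();print(s["eef_pos"],s["tcp_rot"],s["t"])
P=seg(W,514,302,45,7,60);np.savez("frog",W=W,c=c["color"]);print(rect(P))
D=seg(W,514,302,45,8,16);(cx,cy),r=cv2.minEnclosingCircle(D[:,:2].astype(np.float32));print("disc",cx,cy,r,len(D))
B=seg(W,514,302,45,32,41);print("back",rect(B));Z=seg(W,514,302,45,40,60);print("eyes",rect(Z))
for t in("frog_disc","frog_nose"):
    for d in mark_of("wrist",t)[:2]:
        u,v=np.round(d["uv"]).astype(int);print(t,d,W[v,u])
b=[int(x) for x in spot_in("wrist","frog_disc")[0]["bbox"]];print(b)
cv2.imwrite("pics/f1.png",cv2.resize(c["color"][b[1]-12:b[3]+12,b[0]-12:b[2]+12,::-1],(480,480),interpolation=2))
```

```text
[516.93603422 271.27907912 214.64178029] [-3.14103511e+00  4.90911175e-04  1.59970268e+00] 19.225
(array([511.5, 307.9,  52. ,  52.6,   1. , 512.2, 309.7,  30.4]), 1532)
disc 511.6899108886719 307.332763671875 27.462238311767578 413
back (array([510.9, 309.4,  30.3,  46.6,  32.5, 511.8, 308.8,  38.1]), 828)
eyes (array([508.3, 310.2,  27.2,  34.6,  21.2, 507.2, 315.3,  42.2]), 228)
frog_disc {'uv': [316.0, 146.7], 'confidence': 0.71} [516.65892936 312.57587932  37.94783613]
frog_nose {'uv': [304.3, 130.6], 'confidence': 0.72} [502.6113139  330.10820363  34.95714004]
[292, 127, 334, 170]
```

View pics/f1.png

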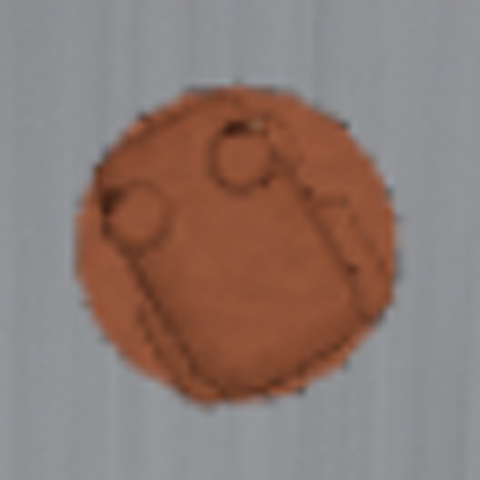

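Crop: the frog's eyes are at ~(137,213) and ~(242,157), so it looks up-left, about +31° from world +y. The disc is centred at ~(237,245).

Run:
```python
from h import *
go(511.8,307.5,70,2.116)
```

```text
slide [ 0.0366 -0.0044  0.1451] roll -0.5174 dist 150.0 rows 2.77 t 19.38
```

>>> step_arm(increments=[{"slide": [0.012,-0.001,0.04],"roll": -0.17},{"slide": [0.024,-0.003,0.09],"roll": -0.34},{"slide": [0.0366,-0.0044,0.135],"roll": -0.517},{"slide": [0.0366,-0.0044,0.145],"roll": -0.517},{"slide": [0.0366,-0.0044,0.145],"roll": -0.517}], fingers=0.7)

```text
t: 20.0
eef_pos: [511.8, 308.0, 70.6]
tcp_rot: [-3.142, 0.0, 2.113]
ft_force: [0.4, -0.6, 0.7]
opening: 0.702
grip_force: 0.0
```

>>> step_arm(increments=[{"slide": [0,0,0],"roll": 0},{"slide": [0,0,0],"roll": 0}])

```text
t: 20.25
eef_pos: [511.9, 308.5, 71.6]
tcp_rot: [3.139, 0.0, 2.116]
ft_force: [-0.3, -0.6, 0.2]
opening: 0.701
grip_force: 0.0
```

Run:
```python
from h import *
s=state();print(s["eef_pos"],s["tcp_rot"],s["opening"]);go(511.8,307.5,26,2.116)
```

```text
[511.93170605 308.54275215  71.6184137 ] [3.13925673e+00 3.73239249e-04 2.11580526e+00] 0.701208925155383
slide [-0.0008 -0.0007  0.0456] roll -0.0002 dist 46.0 rows 0.73 t 20.25
```

>>> step_arm(increments=[{"slide": [-0.0004,-0.0004,0.02],"roll": 0},{"slide": [-0.0008,-0.0007,0.038],"roll": 0},{"slide": [-0.0008,-0.0007,0.0455],"roll": 0},{"slide": [-0.0008,-0.0007,0.0455],"roll": 0},{"slide": [-0.0008,-0.0007,0.0455],"roll": 0}])

```text
t: 20.88
eef_pos: [511.3, 307.7, 25.0]
tcp_rot: [3.141, 0.0, 2.117]
ft_force: [-0.1, 0.2, 0.1]
opening: 0.701
grip_force: 0.0
```

>>> step_arm(increments=[{"slide": [0,0,0],"roll": 0},{"slide": [0,0,0],"roll": 0}])

```text
t: 21.12
eef_pos: [511.2, 307.6, 24.9]
tcp_rot: [3.141, 0.0, 2.117]
ft_force: [-0.1, 0.9, 0.6]
opening: 0.702
grip_force: 0.0
```

Close on the frog's back.

>>> step_arm(increments=[{"slide": [0,0,-0.0005],"roll": 0},{"slide": [0,0,-0.0005],"roll": 0},{"slide": [0,0,-0.0005],"roll": 0},{"slide": [0,0,-0.0005],"roll": 0},{"slide": [0,0,-0.0005],"roll": 0}], fingers=0.15)

```text
t: 21.75
eef_pos: [511.1, 307.6, 25.1]
tcp_rot: [3.141, 0.0, 2.117]
ft_force: [0.7, 0.4, -0.3]
opening: 0.313
grip_force: 30.0
```

>>> step_arm(increments=[{"slide": [0,0,0],"roll": 0},{"slide": [0,0,0],"roll": 0},{"slide": [0,0,0],"roll": 0}])

```text
t: 22.12
eef_pos: [511.1, 307.6, 25.1]
tcp_rot: [3.142, 0.0, 2.117]
ft_force: [0.6, -0.4, -1.4]
opening: 0.31
grip_force: 30.0
```

Run:
```python
from h import *
s=state();print(s["eef_pos"],s["tcp_rot"],s["opening"],s["grip_force"])
c,W=wrist();save(c,"f2")
B=seg(W,512,307,45,8,16);print("disc",cv2.minEnclosingCircle(B[:,:2].astype(np.float32)),len(B))
B=seg(W,512,307,45,33,40);print(rect(B))
go(511.3,307.5,130,2.116)
```

```text
[511.07412056 307.56137115  25.10978512] [3.14155952e+00 9.39580583e-05 2.11728514e+00] 0.3098102324873274 30.00010460615158
disc ((509.5112609863281, 308.0466003417969), 26.577564239501953) 1182
(array([508.5, 310. ,  42.9,  42.8,  31.9, 508.1, 310.6,  38. ]), 2740)
slide [-1.000e-04  2.000e-04 -1.049e-01] roll 0.0012 dist 105.0 rows 1.68 t 22.18
```

>>> step_arm(increments=[{"slide": [0,0,-0.02],"roll": 0},{"slide": [0,0,-0.06],"roll": 0},{"slide": [0,0,-0.105],"roll": 0},{"slide": [0,0,-0.115],"roll": 0}])

```text
t: 22.68
eef_pos: [511.8, 308.0, 142.7]
tcp_rot: [3.138, 0.001, 2.117]
ft_force: [-0.9, 0.2, -1.3]
opening: 0.313
grip_force: 30.0
```

Run:
```python
from h import *
s=state();print(s["eef_pos"],s["opening"],s["grip_force"])
go(606.4,-81.7,135,1.647)
```

```text
[511.77115903 307.95596888 142.72595205] 0.31343476762992767 29.999865889549255
slide [-0.3821 -0.1217  0.0077] roll 0.4704 dist 401.0 rows 6.42 t 22.68
```

>>> step_arm(increments=[{"slide": [-0.035,-0.011,0],"roll": 0.06},{"slide": [-0.09,-0.0287,0],"roll": 0.13},{"slide": [-0.146,-0.0465,0],"roll": 0.22},{"slide": [-0.202,-0.0643,0],"roll": 0.31},{"slide": [-0.258,-0.0822,0.003],"roll": 0.4}])

```text
t: 23.3
eef_pos: [574.8, 42.6, 136.3]
tcp_rot: [-3.141, -0.0, 1.714]
ft_force: [1.5, -0.5, -1.0]
opening: 0.312
grip_force: 30.0
```

Run:
```python
from h import *
s=state();print(s["eef_pos"],s["opening"],s["grip_force"])
go(606.4,-81.7,110,1.647)
```

```text
[574.7548776   42.57575032 136.28933915] 0.3116173013376045 29.999214112758636
slide [-0.1275  0.0135  0.0263] roll 0.0674 dist 131.0 rows 2.09 t 23.3
```

>>> step_arm(increments=[{"slide": [-0.045,0.0048,0.003],"roll": 0.025},{"slide": [-0.09,0.0095,0.008],"roll": 0.05},{"slide": [-0.1275,0.0135,0.018],"roll": 0.067},{"slide": [-0.1275,0.0135,0.026],"roll": 0.067},{"slide": [-0.1275,0.0135,0.026],"roll": 0.067}])

```text
t: 23.92
eef_pos: [606.0, -79.2, 109.8]
tcp_rot: [-3.139, -0.001, 1.65]
ft_force: [-1.1, 0.4, -1.9]
opening: 0.315
grip_force: 30.0
```

>>> step_arm(increments=[{"slide": [0,0,0],"roll": 0},{"slide": [0,0,0],"roll": 0}])

```text
t: 24.18
eef_pos: [606.9, -78.9, 111.5]
tcp_rot: [3.141, 0.0, 1.651]
ft_force: [-0.5, -0.2, -0.6]
opening: 0.314
grip_force: 30.0
```

Run:
```python
from h import *
s=state();print(s["eef_pos"],s["tcp_rot"],s["qvel"].round(3));p=s["eef_pos"]
c,W=wrist();save(c,"f3")
B=seg(W,606,-80,45,p[2]-25+7,p[2]-25+16);print("disc",cv2.minEnclosingCircle(B[:,:2].astype(np.float32)),len(B))
P=seg(W,606,-80,45,50,59);print("spacer",rect(P))
go(606.4,-81.7,82,1.647)
```

```text
[606.93255476 -78.91884591 111.51834646] [3.14110972e+00 2.14927551e-04 1.65143818e+00] [-0.004  0.002  0.    -0.001 -0.001  0.001]
disc ((606.32958984375, -78.3863296508789), 26.70284080505371) 1205
spacer (array([605.9, -78.8,  70.5,  49. ,   4.8, 603.9, -65.5,  55.2]), 1955)
slide [-0.0026 -0.0008  0.0296] roll 0.0044 dist 30.0 rows 0.47 t 24.23
```

>>> step_arm(increments=[{"slide": [-0.0013,-0.0004,0.01],"roll": 0.002},{"slide": [-0.0026,-0.0006,0.02],"roll": 0.0044},{"slide": [-0.0026,-0.0006,0.027],"roll": 0.0044},{"slide": [-0.0026,-0.0006,0.0285],"roll": 0.0044},{"slide": [-0.0026,-0.0006,0.0285],"roll": 0.0044}])

```text
t: 24.85
eef_pos: [606.5, -82.4, 82.6]
tcp_rot: [-3.142, 0.0, 1.646]
ft_force: [0.5, -0.1, -0.8]
opening: 0.312
grip_force: 30.0
```

>>> step_arm(increments=[{"slide": [0,0,0],"roll": 0},{"slide": [0,0,0],"roll": 0}])

```text
t: 25.1
eef_pos: [606.6, -82.4, 82.9]
tcp_rot: [3.141, 0.0, 1.646]
ft_force: [1.0, 0.2, -1.0]
opening: 0.311
grip_force: 30.0
```

Run:
```python
from h import *
s=state();print(s["eef_pos"],s["tcp_rot"],s["ft_force"]);go(606.4,-81.7,79.1,1.647)
```

```text
[606.58008531 -82.40784245  82.88483243] [3.14117446e+00 2.32284301e-04 1.64589689e+00] [ 0.97151514  0.1637596  -1.01013159]
slide [ 0.0007 -0.0001  0.0038] roll -0.0011 dist 4.0 rows 0.06 t 25.1
```

>>> step_arm(increments=[{"slide": [0.0007,0,0.0015],"roll": -0.001},{"slide": [0.0007,0,0.003],"roll": -0.001},{"slide": [0.0007,0,0.003],"roll": -0.001}])

```text
t: 25.48
eef_pos: [606.4, -81.7, 79.5]
tcp_rot: [-3.141, 0.0, 1.647]
ft_force: [0.1, -0.3, -0.8]
opening: 0.314
grip_force: 30.0
```

>>> step_arm(increments=[{"slide": [0,0,0.0008],"roll": 0},{"slide": [0,0,0.0008],"roll": 0}])

```text
t: 25.72
eef_pos: [606.5, -81.7, 79.1]
tcp_rot: [3.141, 0.0, 1.647]
ft_force: [-0.9, 0.8, 3.5]
opening: 0.313
grip_force: 30.0
```

>>> step_arm(increments=[{"slide": [0,0,0.0006],"roll": 0},{"slide": [0,0,0.0006],"roll": 0}])

```text
t: 25.98
eef_pos: [606.5, -81.7, 79.1]
tcp_rot: [3.141, 0.0, 1.647]
ft_force: [-3.6, 0.8, 8.5]
opening: 0.314
grip_force: 30.0
```

>>> step_arm(increments=[{"slide": [0,0,-0.0008],"roll": 0},{"slide": [0,0,-0.0008],"roll": 0},{"slide": [0,0,-0.0008],"roll": 0},{"slide": [0,0,-0.0008],"roll": 0}], fingers=0.65)

```text
t: 26.48
eef_pos: [606.4, -81.7, 78.9]
tcp_rot: [-3.141, 0.0, 1.647]
ft_force: [-0.3, -0.2, 0.8]
opening: 0.635
grip_force: 0.0
```

>>> step_arm(increments=[{"slide": [0,0,-0.02],"roll": 0},{"slide": [0,0,-0.06],"roll": 0},{"slide": [0,0,-0.12],"roll": 0},{"slide": [0,0,-0.17],"roll": 0},{"slide": [0,0,-0.17],"roll": 0}])

```text
t: 27.1
eef_pos: [607.6, -81.9, 252.9]
tcp_rot: [3.135, 0.002, 1.647]
ft_force: [0.9, -0.6, -0.5]
opening: 0.655
grip_force: 0.0
```

Run:
```python
from h import *
c,W=wrist();s=state();print(s["eef_pos"],s["t"])
B=seg(W,606,-81,45,62,71);print("disc",cv2.minEnclosingCircle(B[:,:2].astype(np.float32)),len(B),B[:,2].mean())
P=seg(W,606,-81,45,50,59);print("spacer",rect(P))
print("back",rect(seg(W,606,-81,40,88,94)),"eyes",rect(seg(W,606,-81,40,94.5,105)))
print("jig",jigfit(seg(W,606,-82,85,36,46)[:,:2],(605.9,-81.8,.076)))
a=cv2.resize(c["color"][100:300,215:415,::-1],(400,400),interpolation=2)
c=imaging.read_camera("scene");b=c["color"][160:260,262:362,::-1]
cv2.imwrite("pics/e1.png",np.hstack([a,cv2.resize(b,(400,400),interpolation=2)]))
```

```text
[606.71378577 -81.71550297 250.34053759] 27.15
disc ((605.908935546875, -82.21395111083984), 27.14359474182129) 467 67.29701804876647
spacer (array([606.4, -81.8,  70.4,  52.9,   4.2, 607. , -77.5,  55.4]), 900)
back (array([606. , -80.6,  28. ,  45.9,   4.6, 605.5, -80.2,  92.1]), 688) eyes (array([604.3, -79.4,  35.5,  27.1,  85.5, 605.4, -70.3,  97. ]), 174)
jig (array([ 6.05821e+02, -8.19950e+01,  7.60000e-02]), np.float64(24.207262609390767))
```

View pics/e1.png

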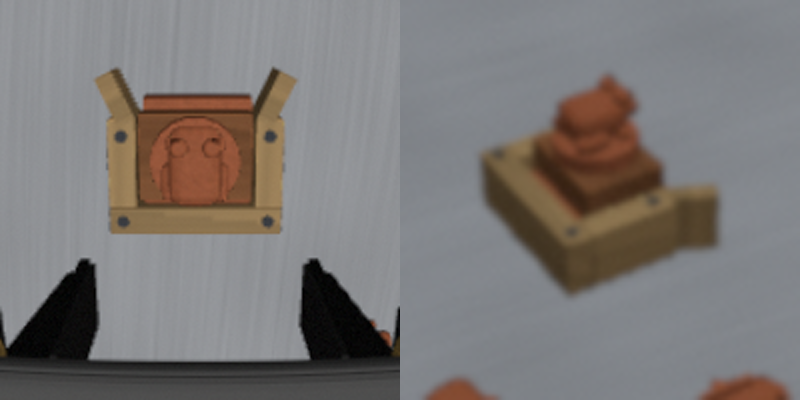

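The stack stands square in the jig: in the left half the disc is at ~(195,160) on the middle of the spacer, with the eyes toward the open side. The depth fit puts the disc within 1 mm of the spacer centre, and the robot is clear.

```bash
python3 -c "
from h import *
print(env.job_done())"
```

```text
the job is handed in; nothing more can be done
None
```

The frog stand is assembled in the jig and handed in at about 27 s: plinth slid fully home and square, spacer flat between the side battens, and disc on its middle with the frog facing the open side. The plinth sits about 1.5 mm off the pocket's centre line, and the spacer was about 1–1.5 mm off the plinth's centre.

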